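# Take the blown fuse carrier out of the power unit

### The arm

A 6-joint arm with a two-finger parallel gripper is mounted at the origin on the work surface. World frame = base frame: x ahead of the robot, y to its left, z up, the work surface at z = 0. Lengths are in m, angles in rad, forces in N, time in s.
With the tool pointing down it reaches from about 0.25 to 0.725 m from the base axis. Payload 4 kg.
Tool frame: the origin (TCP) lies midway between the tips of the shut fingers; the grasp point (between the pads) lies grasp_offset behind it (grasp_offset is the distance from the TCP to the grasp point, in m); z points along the fingers, y is the direction in which the jaws open and shut (so a half turn about z gives the same grasp; the last joint's range is limited). The gripper opens to 85 mm and grips with 20 to 120 N. Pads are 22 mm wide; open, the fingers measure 114 mm over their backs; the gripper's body (76 mm by 85 mm) begins 54 mm behind the grasp point. The pads swing forward as they close: fully open they stand 13 mm farther back than shut.
Start: joints at [1.326, 0.241, 0.005, 1.335, 0, 1.571], TCP at [0.121, 0.485, 0.231] pointing down, gripper open.
Joint ranges: [-2.72, 2.72], [-1.05, 1.87], [-1.09, 1.28], [-1.99, 2.15], [-1.42, 1.44], [-3.14, 3.14]. Speed limits (rad/s): [2.79, 2.79, 3.14, 3.14, 3.14, 3.14].

### API

Orientations are given as a unit quaternion [x, y, z, w].
In Python, from workcell import movep, movel, set_joints, gripper_to, sleep, solve_ik, get_state, snapshot, IKError, finish_job, grasp_offset gives the robot as it stands. Calls block until the motion is done:
- movep(position, orientation): joint-space move of the TCP to a pose.
- movel(position, orientation=None, v=0.15): straight line of the TCP; orientation=None keeps the orientation; v is the mean speed in m/s.
- set_joints(angles): joint-space move.
- gripper_to(opening, force=None): finger opening in m; force is the grip in N (None keeps the last); returns when the fingers have stopped.
- sleep(seconds).
- solve_ik(position, orientation): joint angles nearest the present ones, or None.
- get_state(): the state.
- snapshot(name): name is "scene" or "top" or "wrist"; returns a dict with "img" (420x560x3 uint8, blue, green, red), "fx", "fy", "cx", "cy" (pixels), "origin" and "attitude" of the camera in the world. Camera axes: x right, y down, z forward; pixel columns grow to the right and rows downward; lengths in m; the calibration is good to about 2 mm. A picture is of the moment at which its call begins. There is no depth.
A pose or a line that the arm cannot do raises IKError and nothing moves.
- finish_job(): hands the job in, once; it reports no verdict.
The state is a dict: "clock": time; "joint_positions": joint angles; "qvel": joint speeds; "joint_torque": joint torques, N m; "eef_pos": TCP position; "orientation": TCP orientation; "contact_force": force on the tool from outside, world axes, zero at the start; "torque": the same for the moment, N m; "finger_gap": finger opening in m.
Only numpy, scipy, OpenCV 4.12 (cv2) and the standard library are available. Lean on these libraries where they do the work, as an engineer would, in place of code of your own. Each camera call takes 0.05 s, during which the arm holds its last target.

### The job

The fuse in the red carrier of the power unit has blown: push the red cap down against its spring, until it lands but without forcing it, keep it down while you twist it gently anticlockwise (seen from above) out of its catch to the stop, and lift the carrier out. Set it down, not dropped, upright on its stem on the floor of the empty bay of the blue parts tray, and let go. Leave the grey carrier locked in its socket, and leave everything else lying as it is.

Things in the scene. Friction and masses are not known exactly. Their poses are not given: they have to be found in the camera images.
- red_cap: Loose red bayonet fuse carrier, 61 tall, about 70 g, locked in a socket. Origin: centre of the stem's underside, z up. White stem 22 diameter, z 0 to 26, two brass lugs along +x and -x (4 wide, to 17 from the axis, z 3 to 8); red flange 40 diameter, z 26 to 31; grip bar along x, 38 long, 12 thick, z 31 to 61. Same half a turn round. Locked, its origin is 80.5 above the table.
- red_cap_grip (a point): On the red carrier's axis, mid-thickness of its grip bar, 51 above its origin (10 below the bar's top). Locked, the bar is along the unit's x axis (up to 0.12 rad of play) and the flange's underside stands 12.5 above the collar's rim; it never lands on the rim.
- grey_cap: The other carrier, the same but grey, locked in the other socket; it stays there. Origin and axes as for the red one. Which socket holds which varies.
- unit: Fixed aluminium power unit, a box 180 (x) by 280 (y) by 60 high, turned up to 0.3 rad; origin: centre of its underside. On top are two black round collars, 50 outer diameter, 34 high (rim 94 above the table), at x -20, y +60 and -60. In each a spring plunger pushes the carrier up (7 N locked, 0.45 N more per mm down). Contact forces between carrier and unit adding up to over 35 N harm them.
- socket0 (a point): Centre of the collar's mouth at unit y +60, rim height. Locked, the lugs sit in notches and cannot turn. How deep the catch is differs each time and cannot be seen: the carrier must go 4.5 to 9.5 down (9 to 11 N) to turn past it, and lands on a hard stop inside 2.5 below that, so 7 to 12 down (10 to 12.5 N). Press till it lands and keep it just there.
- socket1 (a point): Centre of the collar's mouth at unit y -60; works alike. Held down, the carrier turns anticlockwise from above to a firm stop 0.9 to 1.45 rad from the unit's x axis (differs, unseen; over 0.3 Nm on it is too much). From 0.15 rad before the stop up to it, the lugs are under open slots: let up there, the spring lifts it to 6.5 above locked, then it lifts out (clear 14 above locked). Stem play 1.5.
- tray: Fixed blue open parts tray, 120 (x) by 180 (y) by 30 high, walls 4, floor 4 thick; origin at the centre of its underside. A wall across its middle makes two bays of 112 by 84 inside.
- tray_bay (a point): Centre of the floor (4 above the table) of the empty bay, at tray y +45; its axes are those of the tray.
- spare_fuse: Loose white spare fuse link 50 x 18 x 16 in the tray's other bay. Origin: centre of its underside. Leave alone.
- mouse: Grey computer mouse, 105 x 60 x 33, on the table. Origin: centre of its underside. Leave alone.
- brick: Black power brick 120 x 52 x 32 on the table. Origin: centre of its underside. Leave alone.
- adapter: Black plug-in adapter 75 x 45 x 16 on the table. Origin: centre of its underside. Leave alone.
- screwdriver: Screwdriver lying on the table. Leave alone.
- spray: Blue spray can, 52 diameter, 150 tall, standing on the table. Origin: centre of its underside. Leave alone.
There are look-alikes about, which are no part of the job. There is more than one size of the red_cap; the one meant has the size given above.

How it is judged:
By the outcome, as a careful person would: the job done as asked, in the order asked, and still so for the second after the job is handed in, with the robot touching nothing.
It also fails if it takes over 72 s, if anything falls off the work surface, if the arm or the gripper's body presses on something with over 40 N, if the wrist force passes 120 N, or if a joint passes its speed limit or range.

## Working session

There is one attempt and no reset: what is moved stays moved. The work goes in short steps, each a Python script; the robot and the scene stay as the last script left them, time stands still between calls to the robot, and variables do not carry over. Pictures are saved under pics/ and viewed, and the job is handed in when it is done.

```bash
ls; mkdir -p pics; python3 - <<'E'
from workcell import *
import cv2,numpy as np
print(grasp_offset); s=get_state()
for k,v in s.items(): print(k,np.round(v,3))
for n in ["scene","top","wrist"]:
    d=snapshot(n); cv2.imwrite(f"pics/{n}0.png",d["img"])
    print(n,d["fx"],d["fy"],d["cx"],d["cy"],np.round(d["origin"],4).tolist(),np.round(d["attitude"],4).tolist())
E
```

```text
pics
0.0187
clock 0.0
joint_positions [ 1.326  0.241  0.004  1.335 -0.     1.571]
qvel [-0.002  0.    -0.    -0.     0.001  0.001]
joint_torque [-1.0000e-03 -3.7232e+01  2.5241e+01  1.7000e-02 -0.0000e+00 -0.0000e+00]
eef_pos [0.121 0.484 0.23 ]
orientation [ 0.122  0.993 -0.001 -0.   ]
contact_force [-0.365  0.215 -0.47 ]
torque [ 0.045  0.01  -0.   ]
finger_gap 0.085
scene 465.4983210418289 465.4983210418289 272.36836409480367 209.7694464494161 [1.1012, 0.81, 0.7238] [0.2355, 0.8477, -0.4569, -0.1313]
top 400.30076983493115 400.30076983493115 284.1043145354941 206.35429583303699 [0.4519, -0.0064, 1.0089] [-0.695, 0.7146, -0.0454, 0.065]
wrist 329.7635558491547 329.7635558491547 279.3830878105508 208.71861469732684 [0.0558, 0.5003, 0.3725] [0.7809, 0.6094, 0.0839, 0.1086]
```

View pics/scene0.png

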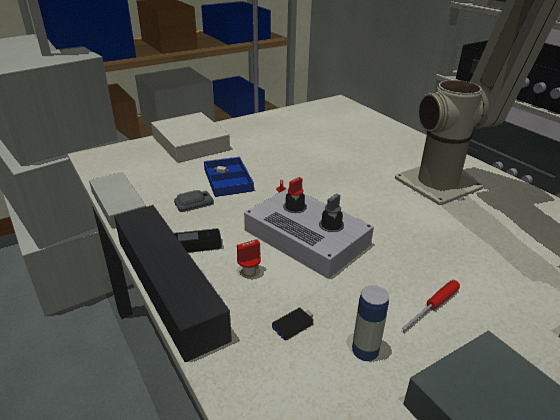

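View pics/top0.png

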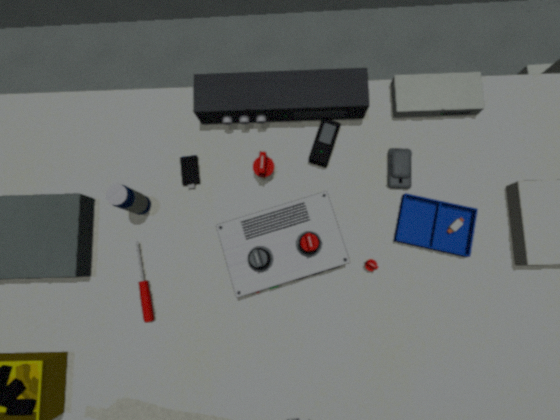

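View pics/wrist0.png

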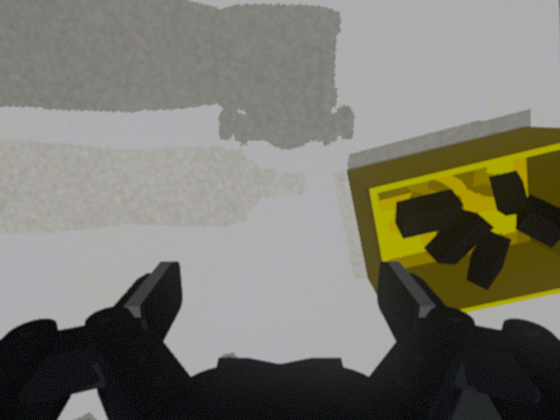

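The scene view shows the power unit with the red carrier (295,190) and grey carrier (333,210), and two loose red look-alikes. In the top view, red is in the socket at about (309,242), grey at (260,258), and the tray's empty bay is at (417,222) with the spare fuse in the bay at (456,226).

Next I measure from the top camera.

```bash
cat > h.py <<'E'
import numpy as np, cv2
from scipy.spatial.transform import Rotation as R
from workcell import *
def ray(d,u,v,z):
    """pixel -> world point on plane height z"""
    r=R.from_quat(d["attitude"]).apply([(u-d["cx"])/d["fx"],(v-d["cy"])/d["fy"],1.0])
    o=np.array(d["origin"]); return o+r*(z-o[2])/r[2]
def proj(d,p):
    c=R.from_quat(d["attitude"]).inv().apply(np.array(p)-d["origin"])
    return np.array([d["fx"]*c[0]/c[2]+d["cx"],d["fy"]*c[1]/c[2]+d["cy"]])
def biggest(mask,n=1):
    cs,_=cv2.findContours(mask.astype(np.uint8),cv2.RETR_EXTERNAL,cv2.CHAIN_APPROX_NONE)
    return sorted(cs,key=cv2.contourArea)[::-1][:n]
def down(yaw):
    """tool down, jaw axis (tool y) along world angle yaw"""
    y=np.array([np.cos(yaw),np.sin(yaw),0]); z=np.array([0,0,-1.]); x=np.cross(y,z)
    return R.from_matrix(np.stack([x,y,z],1)).as_quat()
E
python3 - <<'E'
from h import *
d=snapshot("top"); img=d["img"]; hsv=cv2.cvtColor(img,cv2.COLOR_BGR2HSV)
red=((hsv[...,0]<8)|(hsv[...,0]>172))&(hsv[...,1]>130)&(hsv[...,2]>60)
for c in biggest(red,5):
    m=cv2.minAreaRect(c); print("red",np.round(m[0],1),np.round(m[1],1),cv2.contourArea(c), ray(d,*m[0],0.1415).round(4), ray(d,*m[0],0.1115).round(4))
blue=(abs(hsv[...,0].astype(int)-115)<12)&(hsv[...,1]>120)
c=biggest(blue)[0]; m=cv2.minAreaRect(c); print("tray",m)
for p in cv2.boxPoints(m): print(p.round(1),ray(d,*p,0.03).round(4))
for z in (0,.06): print(ray(d,284,206,z))
crop=cv2.resize(img[150:310,190:490],None,fx=2.6,fy=2.6,interpolation=cv2.INTER_CUBIC); cv2.imwrite("pics/topcrop.png",crop)
E
```

```text
red [145.9 300.9] [40.6  9.9] 337.5 [0.3933 0.3165 0.1415] [0.3913 0.3276 0.1115]
red [263.9 165.4] [20.8 22.9] 317.5 [0.6829 0.0588 0.1415] [0.6909 0.0611 0.1115]
red [309.  241.5] [17. 18.] 252.0 [ 0.5105 -0.0359  0.1415] [ 0.5126 -0.0369  0.1115]
red [370.5 265. ] [10. 11.] 85.5 [ 0.457  -0.165   0.1415] [ 0.4571 -0.1704  0.1115]
red [261. 176.] [0. 0.] 0.0 [0.6589 0.0656 0.1415] [0.666  0.0681 0.1115]
tray ((435.91192626953125, 224.90261840820312), (77.75513458251953, 48.509193420410156), 12.33908748626709)
[392.7 240.3] [ 0.5154 -0.2424  0.03  ]
[403.1 192.9] [ 0.6314 -0.2757  0.03  ]
[479.1 209.5] [ 0.5845 -0.4562  0.03  ]
[468.7 256.9] [ 0.4707 -0.4203  0.03  ]
[0.61228014 0.01986414 0.        ]
[0.60274441 0.01830149 0.06      ]
```

View pics/topcrop.png

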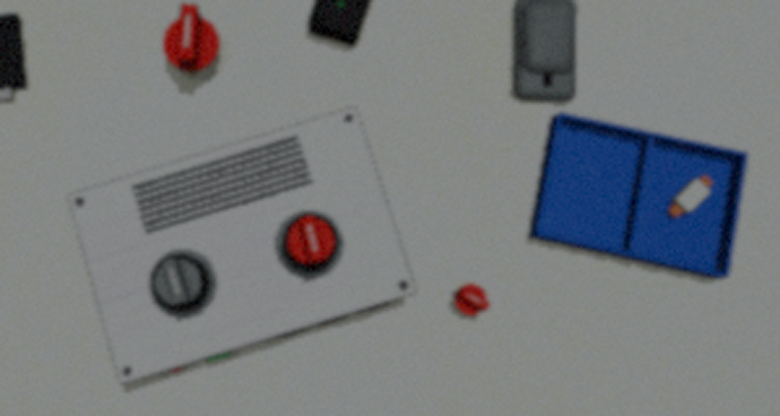

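```bash
python3 - <<'E'
from h import *
d=snapshot("top")
cr=lambda p:(p[0]/2.6+190-0.3,p[1]/2.6+150-0.3)
P=[ray(d,*cr(p),0.06)[:2] for p in [(68,195),(355,105),(415,292),(123,382)]] # +x+y, +x-y, -x-y, -x+y
P=np.array(P); print(P.round(4)); C=P.mean(0)
ex=P[0]+P[1]-P[2]-P[3]; ey=P[0]+P[3]-P[1]-P[2]
print("centre",C,"sizes",np.linalg.norm(ex)/2,np.linalg.norm(ey)/2,"yaws",np.arctan2(ex[1],ex[0]),np.arctan2(-ey[0],ey[1]))
yaw=np.arctan2(-ey[0],ey[1]); c,s=np.cos(yaw),np.sin(yaw)
for y in(.06,-.06): print("socket",C+[c*-.02-s*y,s*-.02+c*y])
print("redflange collar px", [ray(d,*cr(p),z).round(4) for p,z in [((310,243),.1115),((311,236),.1415),((310,244),.094)]])
for t in (0,np.pi):
  for a in (0,1.5):
    q=down(yaw+np.pi/2+t+a)
    for z in(0.3,.11): 
      j=solve_ik([0.513,-0.037,z],q); print(t,a,z,None if j is None else np.round(j,2))
E
```

```text
[[ 0.5623  0.1827]
 [ 0.6385 -0.0844]
 [ 0.4656 -0.131 ]
 [ 0.3927  0.133 ]]
centre [0.5147681  0.02507752] sizes 0.17790054385154266 0.2758646476570692 yaws 0.27405069040014796 0.2735990704493228
socket [0.47930011 0.07744183]
socket [ 0.51172391 -0.03809473]
redflange collar px [array([ 0.5089, -0.0366,  0.1115]), array([ 0.5127, -0.0366,  0.1415]), array([ 0.5091, -0.0372,  0.094 ])]
0 0 0.3 [-0.07  0.25  0.2   1.52  0.   -0.35]
0 0 0.11 [-0.07  0.35 -0.17  1.05  0.   -0.35]
0 1.5 0.3 [-0.07  0.25  0.2   1.52  0.   -1.85]
0 1.5 0.11 [-0.07  0.35 -0.17  1.05  0.   -1.85]
3.141592653589793 0 0.3 [-0.07  0.25  0.2   1.52  0.    2.8 ]
3.141592653589793 0 0.11 [-0.07  0.35 -0.17  1.05  0.    2.8 ]
3.141592653589793 1.5 0.3 [-0.07  0.25  0.2   1.52  0.    1.3 ]
3.141592653589793 1.5 0.11 [-0.07  0.35 -0.17  1.05  0.    1.3 ]
```

```bash
python3 - <<'E'
from h import *
yaw=0.274
movep([0.512,-0.037,0.29],down(yaw+np.pi/2))
d=snapshot("wrist"); cv2.imwrite("pics/w1.png",d["img"]); s=get_state()
print(s["clock"],s["eef_pos"],s["contact_force"],d["origin"])
print(proj(d,[0.5117,-0.0381,0.094]),proj(d,[0.5117,-0.0381,0.1415]))
E
```

```text
2.6333 [ 0.51198978 -0.0362151   0.28991859] [-0.10207208 -0.17276469 -0.26380498] [ 0.44722762 -0.05613341  0.43197171]
[279.18342267 182.32787182] [279.17076711 192.58325384]
```

View pics/w1.png

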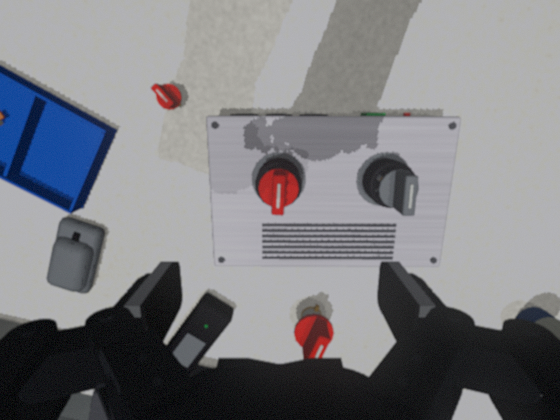

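The wrist view shows the unit squarely, with corners near (208,117), (460,118), (440,266) and (215,266). The red carrier is at about (279,190).

```bash
python3 - <<'E'
from h import *
d=snapshot("wrist"); img=d["img"]
c=cv2.resize(img[145:225,230:330],None,fx=7,fy=7,interpolation=cv2.INTER_CUBIC); cv2.imwrite("pics/w1c.png",c)
hsv=cv2.cvtColor(img,cv2.COLOR_BGR2HSV)
P=np.array([ray(d,*p,0.06)[:2] for p in [(215,266),(440,266),(460,118),(208,117)]])
print(P.round(4)); 
E
```

```text
[[ 0.6405 -0.084 ]
 [ 0.5654  0.183 ]
 [ 0.3965  0.1339]
 [ 0.4697 -0.1302]]
```

View pics/w1c.png

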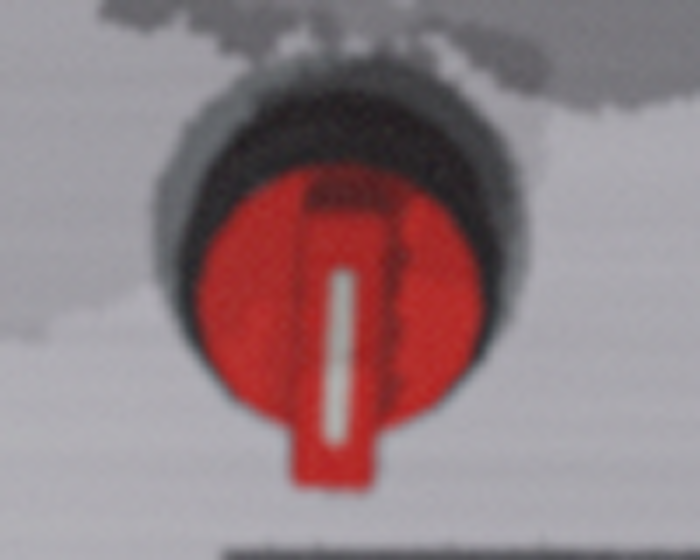

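```bash
python3 - <<'E'
from h import *
d=snapshot("wrist"); img=d["img"]
cr=lambda x,y:(230+x/7-.43,145+y/7-.43)
top=[ray(d,*cr(*p),.1415)[:2] for p in [(300,208),(385,208),(377,488),(293,488)]]
print("bar c",np.mean(top,0)); v=top[3]+top[2]-top[0]-top[1]; print("len",np.linalg.norm(v)/2,"yaw",np.arctan2(v[1],v[0]),"wid",np.linalg.norm(top[0]-top[1]))
a,b=[ray(d,*cr(*p),.1415)[:2] for p in [(344,270),(336,445)]]; v=b-a; print("slot yaw",np.arctan2(v[1],v[0]),(a+b)/2)
e=[ray(d,*cr(*p),.1115)[:2] for p in [(197,297),(486,297)]]; print("flange c",np.mean(e,0),np.linalg.norm(e[0]-e[1]))
P=np.array([ray(d,*p,0.06)[:2] for p in [(440,266),(215,266),(208,117),(460,118)]])
C=P.mean(0);ey=P[0]+P[3]-P[1]-P[2]; yaw=np.arctan2(-ey[0],ey[1]); c,s=np.cos(yaw),np.sin(yaw)
print(C,yaw,"sock",C+[c*-.02+s*.06,s*-.02-c*.06])
# precise: dark screw centres etc not needed; collar base ellipse
E
```

```text
bar c [ 0.51383372 -0.03858337]
len 0.03714812567797902 yaw 0.24713354550312497 wid 0.010796444658656333
slot yaw 0.22891582859620668 [ 0.51481939 -0.03813647]
flange c [ 0.51312931 -0.0384891 ] 0.04093219094928908
[0.51802377 0.02565531] 0.27243415110553454 sock [ 0.514906   -0.03751335]
```

```bash
python3 - <<'E'
from h import *
q=down(0.245+np.pi/2); x,y=0.514,-0.0382
gripper_to(0.045)
movel([x,y,0.17],q,v=0.12)
s=get_state(); print(s["eef_pos"],s["contact_force"],s["torque"])
movel([x,y,0.1148],q,v=0.06)
s=get_state(); print(s["clock"],s["eef_pos"],s["contact_force"],s["torque"])
d=snapshot("wrist"); cv2.imwrite("pics/w2.png",d["img"])
E
```

```text
[ 0.51459624 -0.0382354   0.1707844 ] [-0.23718542 -0.07434861 -0.34601632] [ 0.0020671   0.01127228 -0.03806549]
5.425 [ 0.51440905 -0.03821784  0.11521021] [0.22464547 0.43767303 0.05684293] [0.01821461 0.04563424 0.01827164]
```

View pics/w2.png

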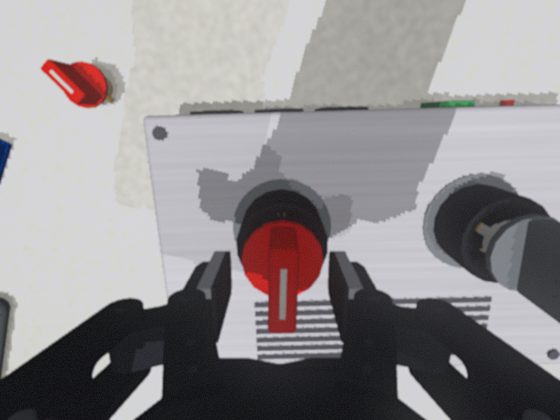

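```bash
python3 - <<'E'
from h import *
d=snapshot("wrist"); img=d["img"]
cv2.imwrite("pics/w2c.png",cv2.resize(img[210:350,200:370],None,fx=4.2,fy=4.2,interpolation=cv2.INTER_CUBIC))
hsv=cv2.cvtColor(img,cv2.COLOR_BGR2HSV)
red=((hsv[...,0]<8)|(hsv[...,0]>172))&(hsv[...,1]>110)&(hsv[...,2]>50)
for r in (305,312,320,326): 
    c=np.where(red[r])[0]; c=c[(c>230)&(c<340)]; print("bar",r,c.min(),c.max(), (c.min()+c.max())/2)
for r in (252,256,260,300,310):print(r,img[r,200:366:2].sum(1).tolist())
s=get_state();T=R.from_quat(s["orientation"]);p=np.array(s["eef_pos"]);
# where grasp plane centre (tool axis) at bar top projects
for z in(.1415,.1335,.1115): print(proj(d,[p[0],p[1],z]))
E
```

```text
bar 305 268 296 282.0
bar 312 268 296 282.0
bar 320 268 295 281.5
bar 326 269 294 281.5
252 [552, 553, 549, 554, 554, 553, 540, 378, 291, 292, 288, 293, 276, 202, 196, 412, 554, 552, 509, 171, 119, 160, 215, 202, 205, 209, 204, 215, 196, 207, 190, 201, 192, 197, 184, 180, 196, 194, 197, 189, 195, 192, 187, 190, 175, 183, 194, 192, 176, 161, 188, 197, 190, 198, 192, 205, 192, 200, 194, 207, 201, 156, 118, 220, 511, 276, 203, 250, 298, 297, 296, 297, 338, 533, 603, 597, 600, 598, 596, 599, 598, 597, 599]
256 [575, 570, 571, 571, 570, 555, 384, 260, 271, 265, 272, 264, 163, 126, 120, 358, 561, 570, 554, 341, 110, 180, 216, 216, 206, 206, 203, 206, 196, 196, 208, 200, 198, 191, 196, 189, 177, 202, 190, 188, 201, 188, 190, 191, 182, 194, 187, 189, 200, 177, 175, 201, 193, 204, 194, 197, 202, 195, 191, 199, 197, 187, 162, 508, 504, 142, 119, 137, 221, 263, 268, 267, 264, 340, 571, 607, 604, 603, 604, 606, 603, 604, 604]
260 [570, 553, 546, 546, 532, 371, 263, 268, 265, 263, 273, 177, 127, 132, 119, 296, 552, 567, 570, 558, 342, 194, 218, 208, 219, 201, 211, 209, 209, 206, 210, 204, 205, 20
[... 463 characters left out ...]
381, 292, 201, 205, 202, 207, 263, 503, 518, 481, 467, 491, 490, 435, 410, 464, 464, 465, 474, 450, 381, 397, 419, 224, 103, 105, 93, 96, 105, 110, 123, 125, 133, 143, 138, 132, 114, 118, 127, 120, 131]
310 [113, 112, 116, 118, 97, 118, 119, 116, 126, 99, 110, 111, 111, 388, 605, 614, 611, 610, 612, 609, 610, 614, 610, 609, 608, 609, 607, 602, 557, 536, 503, 495, 511, 532, 337, 200, 218, 208, 212, 236, 376, 382, 375, 263, 202, 201, 204, 200, 242, 413, 411, 390, 370, 343, 353, 339, 355, 361, 337, 314, 322, 318, 325, 323, 309, 294, 220, 97, 93, 100, 114, 109, 119, 124, 105, 101, 103, 118, 115, 118, 118, 119, 114]
[283.14888879 294.14682381]
[282.9428939 284.1335312]
[282.4793936  261.60304986]
```

View pics/w2c.png

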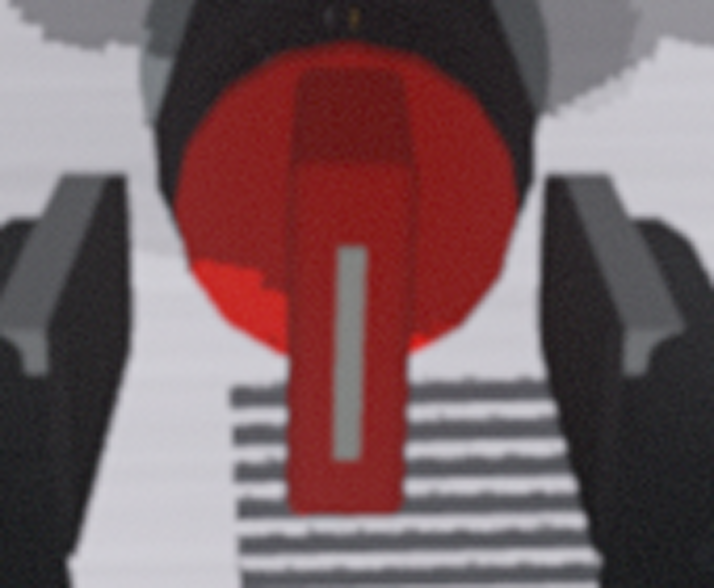

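```bash
python3 - <<'E'
from h import *
d=snapshot("wrist")
cr=lambda x,y:(200+x/4.2-.38,210+y/4.2-.38)
top=np.array([ray(d,*cr(*p),.1415)[:2] for p in [(298,160),(412,160),(404,512),(288,512)]])
print(top.mean(0),np.linalg.norm(top[0]-top[1]),np.linalg.norm(top[0]-top[3])); v=top[3]+top[2]-top[0]-top[1];print(np.arctan2(v[1],v[0]))
fl=[ray(d,*cr(*p),.1115)[:2] for p in [(175,210),(520,210)]];print(np.mean(fl,0),np.linalg.norm(fl[0]-fl[1]))
flt=[ray(d,*cr(*p),.1115)[:2] for p in [(350,42)]];print("flange far edge",flt, flt[0]+0.02*np.array([np.cos(.27),np.sin(.27)]))
print(get_state()["eef_pos"])
E
```

```text
[ 0.51322873 -0.0385902 ] 0.010251106797754485 0.036813373504426886
0.2242012977830906
[ 0.51346427 -0.03854354] 0.039479564606810624
flange far edge [array([ 0.49383352, -0.04319734])] [ 0.51310894 -0.03786271]
[ 0.51436892 -0.03823202  0.11527498]
```

```bash
python3 - <<'E'
from h import *
q=down(0.238+np.pi/2)
movel([0.513,-0.037,0.1148],q,v=0.03)
def pr(t):
    s=get_state(); print(t,round(s["clock"],2),np.round(s["eef_pos"],4),"F",np.round(s["contact_force"],2),"M",np.round(s["torque"],3),"gap",round(s["finger_gap"],4))
pr("pre"); gripper_to(0.016,20); pr("16"); gripper_to(0.0,20); pr("grip20"); sleep(.2); pr("")
d=snapshot("wrist"); cv2.imwrite("pics/w3.png",d["img"])
E
```

```text
pre 5.83 [ 0.513  -0.0369  0.115 ] F [-0.34  0.4   0.15] M [0.033 0.029 0.041] gap 0.045
16 6.22 [ 0.513  -0.037   0.1147] F [0.48 0.5  0.91] M [-0.045 -0.041  0.035] gap 0.016
grip20 6.43 [ 0.5129 -0.037   0.1148] F [-1.09  0.18  0.45] M [ 0.022  0.07  -0.005] gap 0.0117
 6.63 [ 0.513  -0.037   0.1148] F [-0.14  0.41  0.3 ] M [0.055 0.148 0.056] gap 0.0119
```

View pics/w3.png

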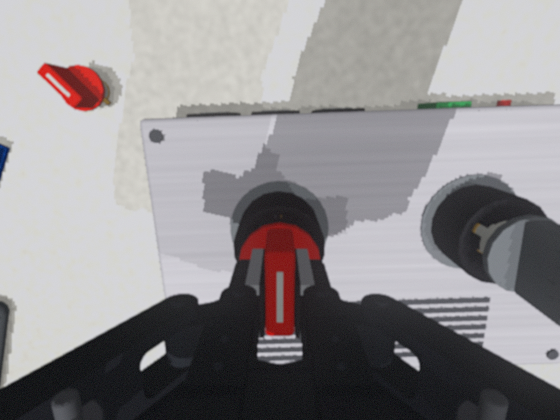

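The grip is centred and the lateral force is near zero. The wrist view shows the bar between the pads at (280,290). Next I firm up the grip and press down in small steps, watching force against depth.

```bash
cat >> h.py <<'E'
def avg(n=6,dt=0.01):
    F=[];M=[]
    for i in range(n):
        s=get_state();F.append(s["contact_force"]);M.append(s["torque"]);sleep(dt)
    return np.mean(F,0),np.mean(M,0),s
def pr(t):
    F,M,s=avg(); print(t,round(s["clock"],2),np.round(s["eef_pos"],4),"F",np.round(F,2),"M",np.round(M,3),"gap",round(s["finger_gap"],4))
    return F,M,s
E
python3 - <<'E'
from h import *
q=down(0.238+np.pi/2)
gripper_to(0.0,55); pr("g55"); 
z=0.1148
for i in range(6):
    z-=0.001; movel([0.513,-0.037,z],q,v=0.01)
    F,M,s=pr("z%.4f"%z)
    if F[2]>13: break
E
```

```text
g55 6.94 [ 0.513  -0.037   0.1149] F [-0.59  0.31  1.64] M [0.047 0.18  0.005] gap 0.0111
z0.1138 7.24 [ 0.5131 -0.037   0.1145] F [-2.19  0.37  6.68] M [0.092 0.575 0.007] gap 0.0109
z0.1128 7.54 [ 0.5131 -0.037   0.1136] F [-2.28  0.57  6.48] M [ 0.099  0.584 -0.013] gap 0.0112
z0.1118 7.84 [ 0.5131 -0.037   0.1127] F [-2.3   0.22  7.15] M [0.101 0.647 0.009] gap 0.0108
z0.1108 8.14 [ 0.5131 -0.037   0.1117] F [-2.33  0.42  7.65] M [0.096 0.668 0.027] gap 0.0111
z0.1098 8.44 [ 0.5131 -0.037   0.1108] F [-2.91  0.53  7.93] M [0.087 0.698 0.007] gap 0.0113
z0.1088 8.74 [ 0.5131 -0.037   0.1099] F [-3.05  0.87  8.38] M [ 0.126  0.72  -0.006] gap 0.0113
```

```bash
python3 - <<'E'
from h import *
q=down(0.238+np.pi/2)
z=0.1088; x=0.5125
movel([x,-0.037,z],q,v=0.01); F,M,s=pr("x"); pz=s["eef_pos"][2]; pf=F[2]
z-=0.0008; movel([x,-0.037,z],q,v=0.01)
for i in range(16):
    z-=0.0005; movel([x,-0.037,z],q,v=0.01)
    F,M,s=pr("z%.4f"%z)
    if F[2]-pf>1.5 and i>0: break
    pf=F[2]
    if F[2]>13.5: break
E
```

```text
x 9.04 [ 0.513  -0.037   0.1101] F [-2.12  0.01  8.17] M [ 0.109  0.574 -0.002] gap 0.0111
z0.1075 9.59 [ 0.5131 -0.037   0.1089] F [-2.42  0.75  8.81] M [0.104 0.623 0.005] gap 0.0111
z0.1070 9.89 [ 0.513  -0.037   0.1084] F [-2.5   0.59  9.03] M [0.101 0.632 0.026] gap 0.011
z0.1065 10.19 [ 0.513  -0.037   0.1079] F [-2.42  0.71  9.49] M [ 0.13   0.647 -0.008] gap 0.0107
z0.1060 10.49 [ 0.5131 -0.037   0.1075] F [-2.63 -0.04  9.17] M [0.111 0.711 0.022] gap 0.0108
z0.1055 10.79 [ 0.513 -0.037  0.107] F [-2.67  0.75  9.95] M [0.13  0.69  0.029] gap 0.011
z0.1050 11.09 [ 0.5131 -0.037   0.1066] F [-2.72  0.62 10.31] M [0.127 0.728 0.016] gap 0.0111
z0.1045 11.39 [ 0.5131 -0.037   0.1066] F [-3.93  0.39 13.07] M [0.148 0.974 0.01 ] gap 0.011
```

```bash
cat >> h.py <<'E'
def yawof(s):
    y=R.from_quat(s["orientation"]).apply([0,1,0]); return np.arctan2(y[1],y[0])-np.pi/2
E
python3 - <<'E'
from h import *
z=0.1046; x=0.513;y=-0.037
movel([x,y,z],down(0.238+np.pi/2),v=0.01); F0,M0,s=pr("0"); print(yawof(s))
a=0.238
for i in range(6):
    a+=0.04; movel([x,y,z],down(a+np.pi/2),v=0.01); F,M,s=pr("a%.3f"%a); print("   yaw %.3f"%yawof(s))
    if abs(M[2]-M0[2])>0.15 or F[2]>17 or np.hypot(*(F-F0)[:2])>4: print("STOP");break
E
```

```text
0 11.69 [ 0.5132 -0.037   0.1066] F [-4.41  0.43 13.56] M [0.135 1.184 0.032] gap 0.0108
0.2379825032548768
a0.278 11.99 [ 0.5135 -0.037   0.1066] F [-3.99  0.19 12.93] M [ 0.13   0.985 -0.005] gap 0.0107
   yaw 0.278
a0.318 12.29 [ 0.5137 -0.0371  0.1066] F [-3.49  0.32 12.  ] M [ 0.079  0.844 -0.   ] gap 0.0113
   yaw 0.318
a0.358 12.59 [ 0.514  -0.0371  0.1066] F [-2.83  0.47 11.69] M [ 0.086  0.718 -0.002] gap 0.0111
   yaw 0.358
a0.398 12.89 [ 0.5142 -0.0371  0.1066] F [-2.26  0.31 11.32] M [0.092 0.614 0.005] gap 0.0108
   yaw 0.398
a0.438 13.19 [ 0.5143 -0.0371  0.1066] F [-2.3   0.53 10.86] M [ 0.086  0.535 -0.01 ] gap 0.0112
   yaw 0.438
a0.478 13.49 [ 0.5145 -0.037   0.1066] F [-1.7   0.46 10.96] M [ 0.105  0.461 -0.016] gap 0.0111
   yaw 0.478
```

```bash
python3 - <<'E'
from h import *
F,M,s=pr("now"); print("tool z",R.from_quat(s["orientation"]).apply([0,0,1]).round(4), np.round(s["joint_positions"],4))
print(np.round(solve_ik([0.513,-0.037,0.1046],down(0.478+np.pi/2)),4), np.round(s["joint_torque"],2))
E
```

```text
now 13.54 [ 0.5145 -0.0371  0.1066] F [-1.37  0.58 10.24] M [0.106 0.441 0.002] gap 0.011
tool z [ 4.1e-03 -2.0e-04 -1.0e+00] [-7.2000e-02  3.5750e-01 -1.7350e-01  1.0358e+00  1.0000e-04 -5.5000e-01]
[-0.072   0.3598 -0.1759  1.0351  0.     -0.55  ] [ -0.15 -34.95  20.06  -0.81  -0.1   -0.  ]
```

```bash
python3 - <<'E'
from h import *
a=0.478; z=0.1042; x=0.5118;y=-0.037
movel([x,y,z],down(a+np.pi/2),v=0.01); F0,M0,s=pr("0")
for i in range(12):
    # keep the press just on the stop, side load small
    if F0[2]<11.3: z-=0.0002
    if F0[2]>13.5: z+=0.0002
    a+=0.05; movel([x,y,z],down(a+np.pi/2),v=0.01); F,M,s=pr("a%.3f"%a); print("   yaw %.3f"%yawof(s), round(z,4))
    if abs(M[2])>0.12 or F[2]>16 or np.hypot(*F[:2])>5: print("STOP");break
    if a>1.05: break
    F0=F
E
```

```text
0 13.87 [ 0.5143 -0.0371  0.1066] F [-0.09  0.44 10.53] M [0.113 0.059 0.005] gap 0.0112
a0.528 14.17 [ 0.5144 -0.0371  0.1066] F [-0.48  0.86 11.86] M [ 0.136  0.127 -0.002] gap 0.0109
   yaw 0.528 0.104
a0.578 14.47 [ 0.5144 -0.037   0.1066] F [-0.22  0.85 11.76] M [ 0.154  0.144 -0.008] gap 0.0113
   yaw 0.578 0.104
a0.628 14.77 [ 0.5144 -0.037   0.1066] F [-0.56  0.29 11.69] M [ 0.153  0.133 -0.01 ] gap 0.0108
   yaw 0.628 0.104
a0.678 15.07 [ 0.5144 -0.037   0.1066] F [-0.45  0.58 11.57] M [ 0.161  0.102 -0.002] gap 0.011
   yaw 0.678 0.104
a0.728 15.37 [ 0.5144 -0.037   0.1066] F [-0.26  0.31 11.87] M [ 0.158  0.124 -0.   ] gap 0.011
   yaw 0.728 0.104
a0.778 15.67 [ 0.5144 -0.037   0.1066] F [-0.34  0.75 11.13] M [ 0.162  0.111 -0.033] gap 0.0109
   yaw 0.778 0.104
a0.828 15.97 [ 0.5144 -0.037   0.1066] F [-1.34  0.51 12.86] M [ 0.153  0.194 -0.002] gap 0.011
   yaw 0.828 0.1038
a0.878 16.27 [ 0.5145 -0.037   0.1066] F [-0.86  0.89 12.8 ] M [ 0.154  0.221 -0.005] gap 0.011
   yaw 0.878 0.1038
a0.928 16.57 [ 0.5144 -0.037   0.1066] F [-0.42  0.36 12.66] M [0.129 0.215 0.02 ] gap 0.0111
   yaw 0.928 0.1038
a0.978 16.87 [ 0.5145 -0.037   0.1066] F [-0.77  0.4  12.42] M [ 0.15   0.204 -0.008] gap 0.0111
   yaw 0.978 0.1038
a1.028 17.17 [ 0.5145 -0.037   0.1066] F [-0.77  0.53 12.53] M [0.153 0.21  0.007] gap 0.0111
   yaw 1.028 0.1038
a1.078 17.47 [ 0.5145 -0.037   0.1066] F [-0.6   0.48 12.84] M [0.156 0.215 0.03 ] gap 0.011
   yaw 1.078 0.1038
```

```bash
python3 - <<'E'
from h import *
a=1.078; z=0.1038; x=0.5118;y=-0.037
for i in range(60):
    a+=0.012; movel([x,y,z],down(a+np.pi/2),v=0.01); F,M,s=avg(4,0.01)
    if i%5==0 or abs(M[2])>.05: print("a%.3f t%.2f F"%(a,s["clock"]),F.round(2),"M",M.round(3),"yaw %.3f"%yawof(s))
    if abs(M[2])>0.07 or F[2]>16 or np.hypot(*F[:2])>5: print("STOP");break
    if F[2]<11: z-=.0002
    if a>1.74: break
pr("end")
E
```

```text
a1.090 t17.75 F [-0.47  0.56 12.61] M [ 0.16   0.194 -0.001] yaw 1.090
a1.126 t18.60 F [-1.01  0.36 13.13] M [ 0.185  0.245 -0.057] yaw 1.126
a1.150 t19.17 F [-1.07  1.16 12.72] M [ 0.176  0.297 -0.06 ] yaw 1.150
a1.162 t19.45 F [-1.    0.54 13.36] M [ 0.194  0.359 -0.085] yaw 1.162
STOP
end 19.5 [ 0.5142 -0.037   0.1066] F [-1.02  0.76 13.27] M [ 0.207  0.319 -0.065] gap 0.0111
```

```bash
python3 - <<'E'
from h import *
a=1.162; z=0.1038; x=0.5118;y=-0.037
for i in range(8):
    a+=0.01; movel([x,y,z],down(a+np.pi/2),v=0.01); F,M,s=avg(6,0.01)
    print("a%.3f t%.2f F"%(a,s["clock"]),F.round(2),"M",M.round(3),"yaw %.3f"%yawof(s),"gap",round(s["finger_gap"],4),np.round(s["eef_pos"],4))
    if abs(M[2])>0.14 or F[2]>16 or np.hypot(*F[:2])>5: print("STOP");break
d=snapshot("wrist"); cv2.imwrite("pics/w4.png",d["img"])
E
```

```text
a1.172 t19.80 F [-1.67  0.69 13.3 ] M [ 0.214  0.377 -0.082] yaw 1.172 gap 0.0105 [ 0.5142 -0.0369  0.1066]
a1.182 t20.10 F [-1.64  1.31 13.59] M [ 0.217  0.421 -0.067] yaw 1.182 gap 0.0107 [ 0.5141 -0.0369  0.1066]
a1.192 t20.40 F [-1.8   0.87 13.97] M [ 0.247  0.442 -0.086] yaw 1.192 gap 0.0109 [ 0.514  -0.0369  0.1066]
a1.202 t20.70 F [-2.06  1.23 13.8 ] M [ 0.251  0.507 -0.085] yaw 1.202 gap 0.0106 [ 0.5139 -0.0369  0.1066]
a1.212 t21.00 F [-1.99  1.29 14.39] M [ 0.251  0.534 -0.094] yaw 1.212 gap 0.0108 [ 0.5138 -0.0369  0.1066]
a1.222 t21.30 F [-2.76  1.08 14.21] M [ 0.264  0.599 -0.086] yaw 1.222 gap 0.011 [ 0.5137 -0.0368  0.1066]
a1.232 t21.60 F [-2.64  1.22 14.34] M [ 0.312  0.66  -0.107] yaw 1.232 gap 0.011 [ 0.5136 -0.0368  0.1066]
a1.242 t21.90 F [-2.92  1.11 14.81] M [ 0.308  0.678 -0.135] yaw 1.242 gap 0.011 [ 0.5136 -0.0368  0.1066]
```

View pics/w4.png

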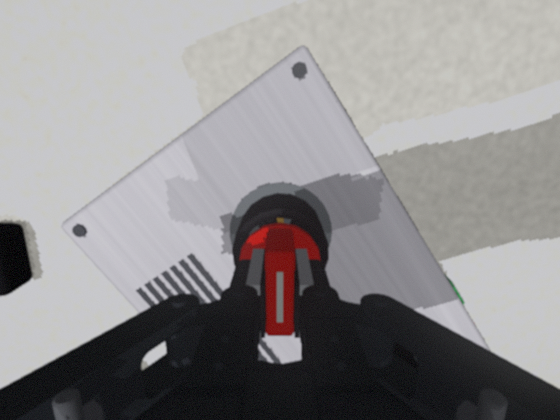

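The wrist view shows the bar turned about 0.97 rad from the unit's x axis. Torque is rising gently along with a side load, so one lug is probably touching the stop first. I'll relieve the side load, then check the torque again.

```bash
python3 - <<'E'
from h import *
a=1.242; z=0.1038; x=0.5118;y=-0.037
def rep():
    F,M,s=avg(6,0.01)
    print("a%.3f x%.4f z%.4f t%.2f F"%(a,x,z,s["clock"]),F.round(2),"M",M.round(3),np.round(s["eef_pos"],4)); return F,M
for dx in (0.0005,0.0005):
    x-=dx; z+=0.0001; y-=0.0001; movel([x,y,z],down(a+np.pi/2),v=0.01); F,M=rep()
for i in range(6):
    if abs(M[2])>0.16 or F[2]>16 or np.hypot(*F[:2])>5: print("STOP");break
    a+=0.01; movel([x,y,z],down(a+np.pi/2),v=0.01); F,M=rep()
E
```

```text
a1.242 x0.5113 z0.1039 t22.25 F [-1.86  1.27 13.35] M [ 0.366  0.399 -0.121] [ 0.5135 -0.0368  0.1066]
a1.242 x0.5108 z0.1040 t22.55 F [-0.5   1.69 11.8 ] M [ 0.381  0.156 -0.113] [ 0.5134 -0.0369  0.1066]
a1.252 x0.5108 z0.1040 t22.85 F [-0.88  1.57 12.13] M [ 0.401  0.195 -0.135] [ 0.5133 -0.0369  0.1066]
a1.262 x0.5108 z0.1040 t23.15 F [-1.26  1.95 12.33] M [ 0.411  0.204 -0.166] [ 0.5133 -0.0369  0.1066]
STOP
```

It is at the stop: torque is 0.17 Nm and rising steeply, with the side load now small. I'll ease the torque slightly and let the spring lift the carrier.

```bash
python3 - <<'E'
from h import *
a=1.235; X=0.5134;Y=-0.037
def go(h,v=0.012):
    f=max(0,10.2-0.45*h*1000) if h<0.0148 else -0.7
    c=0.00022*f
    movel([X-c,Y,0.1066+h-c],down(a+np.pi/2),v=v)
    F,M,s=avg(4,0.01)
    print("h%.4f t%.2f F"%(h,s["clock"]),F.round(2),"M",M.round(3),np.round(s["eef_pos"],4)); return F,M
for h in np.arange(0,0.0105,0.0015):
    F,M=go(h)
    if F[2]<-3 or np.hypot(*F[:2])>5 or abs(M[2])>.2: print("STOP");break
E
```

```text
h0.0000 t23.43 F [-1.03  1.01 11.02] M [ 0.298  0.22  -0.099] [ 0.5133 -0.0368  0.1066]
h0.0015 t23.76 F [-0.29  1.16  8.69] M [ 0.27   0.098 -0.056] [ 0.5132 -0.0368  0.1079]
h0.0030 t24.08 F [-0.48  1.01  7.85] M [ 0.241  0.077 -0.081] [ 0.5132 -0.0368  0.1093]
h0.0045 t24.41 F [-0.49  0.93  6.85] M [ 0.279  0.043 -0.067] [ 0.5132 -0.0368  0.1108]
h0.0060 t24.73 F [0.47 1.83 6.95] M [ 0.256 -0.063 -0.061] [ 0.5133 -0.0368  0.1122]
h0.0075 t25.06 F [1.23 1.48 6.91] M [ 0.326 -0.236 -0.074] [ 0.5132 -0.0368  0.1136]
h0.0090 t25.38 F [2.11 1.41 5.87] M [ 0.387 -0.508 -0.06 ] [ 0.5132 -0.0368  0.115 ]
```

```bash
python3 - <<'E'
from h import *
a=1.235; X=0.5137;Y=-0.0368
def go(h,v=0.015):
    f=max(0,10.2-0.45*h*1000) if h<0.0148 else -0.7
    c=0.00022*f
    movel([X-c,Y,0.1066+h-c],down(a+np.pi/2),v=v)
    F,M,s=avg(4,0.01)
    print("h%.4f t%.2f F"%(h,s["clock"]),F.round(2),"M",M.round(3),np.round(s["eef_pos"],4)); return F,M
for h in np.arange(0.009,0.0305,0.002):
    F,M=go(h)
    if F[2]<-3 or np.hypot(*F[:2])>4.5 or abs(M[2])>.2: print("STOP");break
E
```

```text
h0.0090 t25.67 F [0.76 1.33 6.26] M [ 0.251 -0.334 -0.088] [ 0.5132 -0.0368  0.1149]
h0.0110 t26.00 F [2.08 0.98 5.41] M [ 0.255 -0.512 -0.094] [ 0.5132 -0.0368  0.1169]
h0.0130 t26.33 F [2.59 0.7  4.12] M [ 0.217 -0.671 -0.106] [ 0.5131 -0.0369  0.1188]
h0.0150 t26.73 F [0.28 0.04 1.55] M [ 0.088 -0.267 -0.015] [ 0.5131 -0.0369  0.1214]
h0.0170 t27.05 F [ 0.1  -0.06 -0.73] M [-0.092 -0.073 -0.044] [ 0.5131 -0.0369  0.1234]
h0.0190 t27.37 F [ 0.3  -0.13 -0.69] M [-0.01  -0.004  0.003] [ 0.5137 -0.0367  0.1258]
h0.0210 t27.68 F [-0.04 -0.16 -0.55] M [ 0.007  0.017 -0.003] [ 0.5139 -0.0368  0.1279]
h0.0230 t28.00 F [-0.02  0.03 -0.3 ] M [ 0.005  0.036 -0.008] [ 0.514  -0.0368  0.1299]
h0.0250 t28.32 F [ 0.33 -0.08 -0.53] M [ 0.006 -0.006 -0.004] [ 0.5139 -0.0368  0.1319]
h0.0270 t28.63 F [ 0.11  0.14 -0.48] M [0.002 0.027 0.002] [ 0.5139 -0.0368  0.1339]
h0.0290 t28.95 F [-0.37  0.07 -0.94] M [-0.004 -0.011 -0.018] [ 0.514  -0.0368  0.1359]
```

The carrier is out and free: side forces are about zero and the vertical load is about its weight. I'll lift it and go look over the tray.

```bash
python3 - <<'E'
from h import *
movel([0.5137,-0.0368,0.235],down(1.235+np.pi/2),v=0.12)
movep([0.5616,-0.3051,0.235],down(-0.25+np.pi/2)); sleep(.2)
pr("hover"); d=snapshot("wrist"); cv2.imwrite("pics/w5.png",d["img"]); t=snapshot("top"); cv2.imwrite("pics/t5.png",t["img"])
print("bay proj",proj(d,[0.5616,-0.3051,0.004]))
E
```

```text
hover 31.23 [ 0.562  -0.3038  0.2354] F [-0.11  0.14 -0.75] M [ 0.013 -0.004  0.018] gap 0.0106
bay proj [278.7598598  176.33081671]
```

View pics/w5.png

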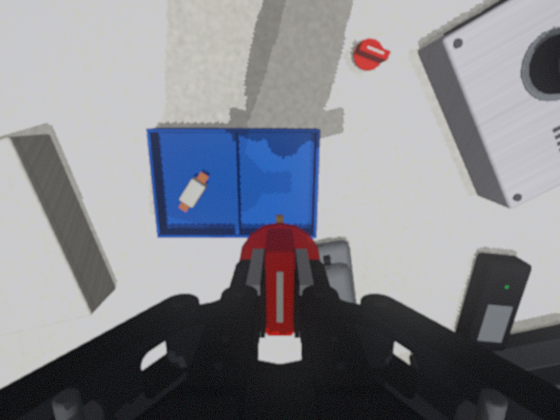

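View pics/t5.png

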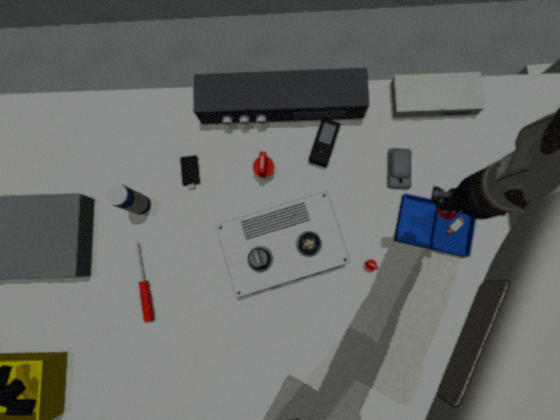

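```bash
python3 - <<'E'
from h import *
d=snapshot("wrist")
P=np.array([ray(d,*p,0.03)[:2] for p in [(148,129),(320,128.5),(316.5,237.5),(159,237.5)]]) # -y-x, +y-x, +y+x, -y+x
print(P.round(4),P.mean(0)); ey=P[1]+P[2]-P[0]-P[3]; L=np.linalg.norm(ey)/2; e=ey/np.linalg.norm(ey)
print(L,e,"yaw",np.arctan2(-e[0],e[1])); print("bay",P.mean(0)+.045*e)
D=[ray(d,*p,0.03)[:2] for p in [(238,128.5),(240,237.5)]]; print("from divider/edge:", (np.mean(D,0)+ (P[1]+P[2])/2)/2)
cv2.imwrite("pics/w5c.png",cv2.resize(d["img"][110:340,140:360],None,fx=2.5,fy=2.5,interpolation=cv2.INTER_CUBIC))
E
```

```text
[[ 0.4764 -0.422 ]
 [ 0.5194 -0.2511]
 [ 0.6347 -0.2804]
 [ 0.5911 -0.4517]] [ 0.55541581 -0.35133522]
0.17649726070959113 [0.24548973 0.96939919] yaw -0.24802485002952965
bay [ 0.56646285 -0.30771226]
from divider/edge: [ 0.56659659 -0.30693991]
```

View pics/w5c.png

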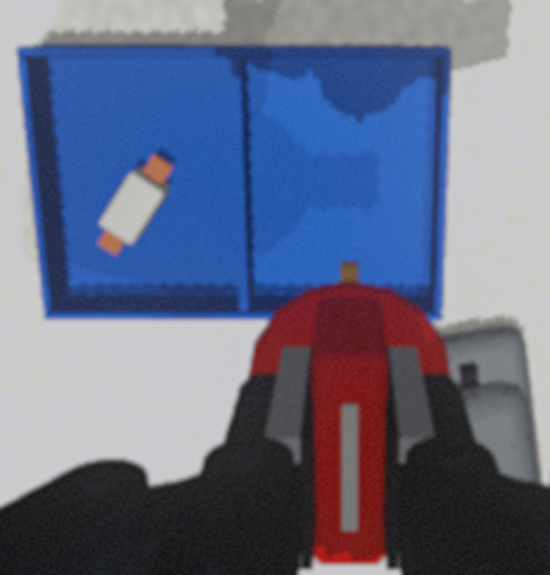

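```bash
python3 - <<'E'
from h import *
q=down(-0.25+np.pi/2); X,Y=0.565,-0.3068
movel([X,Y,0.09],q,v=0.12); movel([X,Y,0.044],q,v=0.05); F0,M,s=pr("pre")
z=0.044
for i in range(16):
    z-=0.0007; movel([X,Y,z],q,v=0.012); F,M,s=avg(5,.01)
    print("z%.4f"%z,F.round(2),M.round(3),np.round(s["eef_pos"],4))
    if F[2]-F0[2]>1.5: print("contact");break
print(s["clock"]); d=snapshot("wrist"); cv2.imwrite("pics/w6.png",d["img"]); cv2.imwrite("pics/s6.png",snapshot("scene")["img"])
E
```

```text
pre 33.86 [ 0.5654 -0.307   0.0445] F [-0.04  0.16 -0.66] M [-0.023 -0.019 -0.003] gap 0.0109
z0.0433 [-0.39 -0.23 -0.28] [ 0.    -0.    -0.012] [ 0.5651 -0.3068  0.0435]
z0.0426 [ 0.01  0.34 -0.82] [-0.003  0.009 -0.01 ] [ 0.5649 -0.3068  0.0425]
z0.0419 [-0.28  0.1  -0.71] [ 0.014  0.009 -0.004] [ 0.565  -0.3068  0.0418]
z0.0412 [-0.14 -0.26 -0.13] [-0.008  0.018 -0.003] [ 0.5649 -0.3068  0.0411]
z0.0405 [ 0.11 -0.03 -1.  ] [-0.014  0.022 -0.005] [ 0.5649 -0.3068  0.0404]
z0.0398 [ 0.28  0.23 -0.98] [-0.02  -0.007 -0.003] [ 0.565  -0.3068  0.0397]
z0.0391 [ 0.12  0.05 -0.89] [-0.008 -0.024 -0.032] [ 0.5649 -0.3068  0.039 ]
z0.0384 [ 0.58 -0.5  -0.1 ] [-0.03  -0.022  0.024] [ 0.565  -0.3068  0.0384]
z0.0377 [-1.74  0.85  4.44] [ 0.22   0.414 -0.016] [ 0.565  -0.3068  0.0383]
contact
36.4833
```

View pics/w6.png

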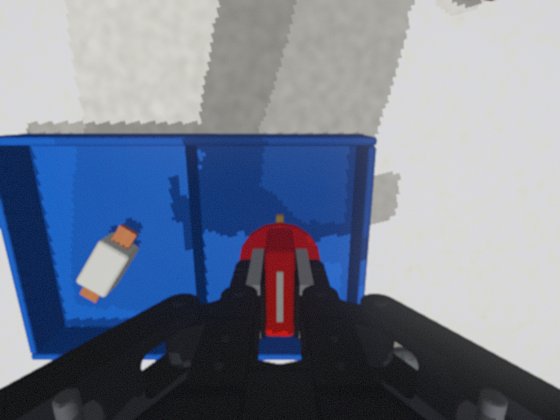

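View pics/s6.png

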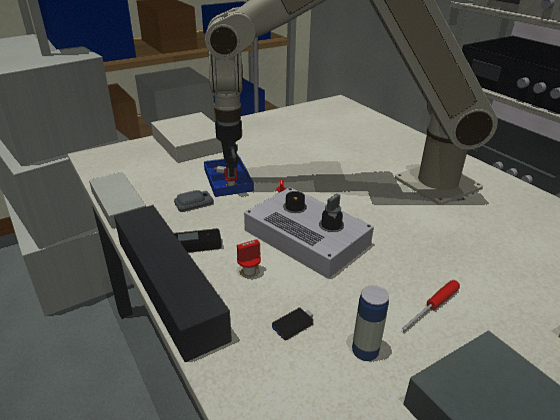

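It landed at the expected height (TCP 0.0383), sitting upright in the empty bay. I'll ease off the contact, release and retreat.

```bash
python3 - <<'E'
from h import *
q=down(-0.25+np.pi/2); X,Y=0.565,-0.3068
movel([X,Y,0.0382],q,v=0.01); pr("eased")
gripper_to(0.016,20); gripper_to(0.04); pr("open")
movel([X,Y,0.10],q,v=0.06); movel([X,Y,0.22],q,v=0.15)
movep([0.47,-0.25,0.30],q); sleep(.2)
pr("up"); d=snapshot("wrist"); cv2.imwrite("pics/w7.png",d["img"]); cv2.imwrite("pics/s7.png",snapshot("scene")["img"]); cv2.imwrite("pics/t7.png",snapshot("top")["img"])
E
```

```text
eased 36.88 [ 0.5651 -0.3068  0.0384] F [-1.08  0.68  3.79] M [ 0.155  0.259 -0.003] gap 0.011
open 37.52 [ 0.565  -0.3068  0.0381] F [-0.35  0.42 -0.16] M [-0.005 -0.007 -0.01 ] gap 0.0399
up 40.51 [ 0.4702 -0.2502  0.2981] F [ 0.09 -0.03  0.06] M [-0.031 -0.012 -0.003] gap 0.0398
```

View pics/w7.png

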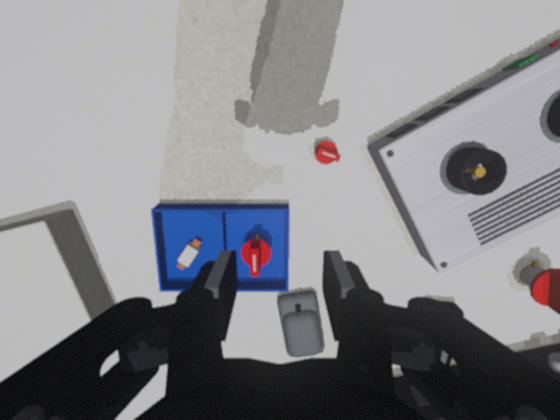

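View pics/s7.png

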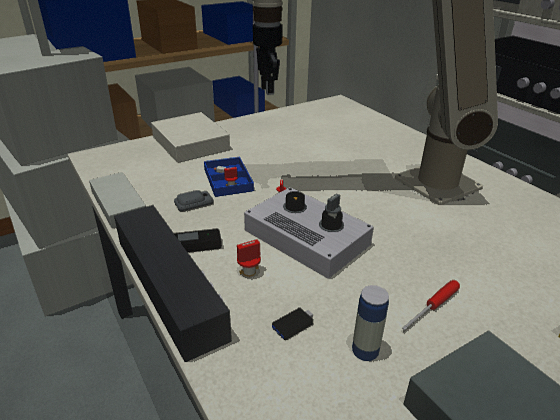

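View pics/t7.png

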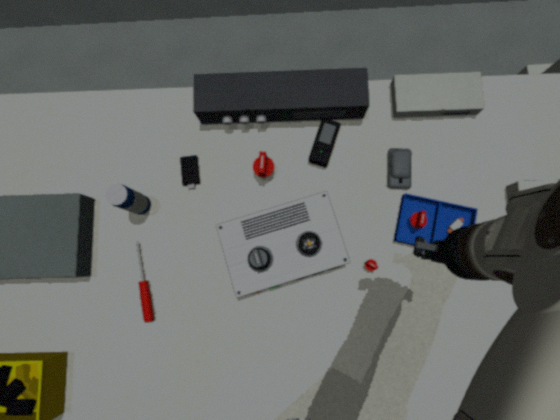

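The red carrier stands upright in the empty bay: wrist view (256,252), scene view (231,176), top view (418,219). The red socket is empty at (309,242) in the top view. The grey carrier is still locked at (260,258), and nothing else has moved.

```bash
python3 -c "
from workcell import *
print(finish_job(), get_state()['clock'])"
```

```text
the job is handed in; nothing more can be done
the job is handed in; nothing more can be done
```

The red carrier is out of its socket and standing upright on its stem on the floor of the tray's empty bay. I've let go of it and handed the job in; the last clock reading was 40.5 s of the 72 s allowed.

- **Press:** It landed 8.3 mm down at about 13 N. I then held it at the same depth for the whole twist, with the push between about 10 and 15 N.
- **Twist:** It turned anticlockwise to the stop, about 0.99 rad from the unit's x axis. The highest torque read was 0.17 Nm, against the 0.3 Nm limit.
- **Lift:** I eased the torque off and let the spring raise it, then it lifted clear. The side load was never more than about 4.5 N.
- **Placing:** It touched the bay floor at the expected height with about 4 N, and I opened the gripper there without dropping it.

The final scene, top and wrist views show the carrier upright in its bay and its socket empty. The grey carrier is still in its socket, and the other objects look unmoved.

**Disagreements:**
- **Wrist camera:** It was about 1.5 mm off sideways from where the fingers actually were, so I centred the grasp on the fingers as seen.
- **Tray position:** The top and wrist cameras put the bay centre about 5 mm apart. I used a point between them, weighted towards the wrist view; the bay has ample room for that.
- **Arm flex:** Under the press the arm gave about 2.5 mm, so I corrected its position from the force readings.

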